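# Build a soldering corner on the jeweller's bench

## Task

Build a soldering corner on the pale board, all square to it (far, left and right as seen from the robot): the long fire brick standing along the middle of the board's far edge, the charcoal block lying flat in front of it with one end facing the brick's middle, the half brick standing at the charcoal's left with its broad face to it, and the borax dish at its right, these two level with the charcoal's middle and every gap beside the charcoal no more than a finger's width (15 mm). Only when these four stand in place and are let go, lay the signet ring flat on the middle of the charcoal block. Set each thing down without dropping or tipping it, and leave the bench block, tin, tweezers and snips where they are.

Things in the scene. Friction and masses are not known exactly. Their poses are not given: they have to be found in the camera images.
- board: Pale, fixed soldering board, a flat slab 160 (x) by 220 (y) by 12 mm, to one side on the bench; it may be turned up to 0.35 rad. Origin: centre of its underside, on the bench (z = 0), so its top is 12 mm above. Its +x axis points to its far edge (away from the robot), +y to its left.
- long_brick: Tan fire brick standing on its long narrow edge, 32 thick (own x), 115 long (own y), 56 mm high (z). Origin: centre of its underside. Weighs about 0.15 kg. Starts on a greenish bench mat 3 mm thick, as do the other four things to be moved. Grip it across its 32 mm thickness.
- half_brick: Tan half fire brick, standing, 64 long (own x), 32 thick (own y), 56 mm high. Origin: centre of its underside. About 0.085 kg. Its two 64 by 56 mm sides are its broad faces.
- charcoal: Black charcoal block lying flat, 90 long (own x), 55 wide (own y), 28 mm high, with two turns of thin binding wire. Origin: centre of its underside. About 0.08 kg. Grip it across its 55 mm width.
- dish: Small open white ceramic borax dish, round, 52 mm across the rim (44 mm at the foot), 24 mm high. Origin: centre of its underside. About 0.06 kg.
- ring: Silver signet ring lying on its side: round band 27 mm outside, 21 mm inside, 10 mm high as it lies, with a flat head 5 by 16 mm at own +x reaching 16 mm from the centre. Origin: centre of the band on its underside. About 0.018 kg. Grip it across own y (27 mm).
- bench_block: Bystander: square steel bench block 65 by 65 by 20 mm lying on the mat; leave it. Origin: centre of its underside.
- tin: Bystander: round steel tin with its lid on, 45 mm across, 26 mm high, on the mat; leave it. Origin: centre of its underside.
- tweezers: Bystander: cross-lock tweezers, 165 mm long (own y), 24 mm wide, 8 mm high, lying on the bench beyond the board's far edge; leave them. Origin: about their middle, at bench level.
- snips: Bystander: solder snips with red grips, about 130 mm long (own y), 50 mm wide, 10 mm high, lying on the bench just on the robot's side of the board; leave them. Origin: about their middle, at bench level.
Things that resemble listed ones, but are neither listed nor needed, are in the scene too. What is shaped like the long_brick but blue or yellow is not meant.

How it is judged (in metres and radians):
On the way:
1. both bricks, the charcoal block and the borax dish stand in their places on the board, let go, while the ring is not yet on the charcoal (z of long_brick in the frame of board between 0.008 and 0.016 m and angle between each of long_brick, charcoal, half_brick, dish's own z axis and vertical below 0.1 rad and x of long_brick in the frame of board between 0.044 and 0.076 m and y of long_brick in the frame of board between -0.02 and 0.02 m and angle between the x axis of long_brick and the x axis of board, either way round below 0.17 rad and z of charcoal in the frame of board between 0.008 and 0.016 m and x of charcoal in the frame of board below 0.02 m and (x of charcoal in the frame of long_brick between 0.058 and 0.083 m or x of charcoal in the frame of long_brick between -0.083 and -0.058 m) and y of charcoal in the frame of long_brick between -0.015 and 0.015 m and angle between the x axis of charcoal and the x axis of long_brick, either way round below 0.17 rad and z of half_brick in the frame of board between 0.008 and 0.016 m and y of half_brick in the frame of board above 0.02 m and (y of half_brick in the frame of charcoal between 0.041 and 0.0655 m or y of half_brick in the frame of charcoal between -0.0655 and -0.041 m) and x of half_brick in the frame of charcoal between -0.02 and 0.02 m and angle between the x axis of half_brick and the x axis of charcoal, either way round below 0.17 rad and z of dish in the frame of board between 0.008 and 0.016 m and y of dish in the frame of board below -0.02 m and (y of dish in the frame of charcoal between 0.051 and 0.0755 m or y of dish in the frame of charcoal between -0.0755 and -0.051 m) and x of dish in the frame of charcoal between -0.02 and 0.02 m and distance between ring and charcoal above 0.08 m and contact force between each of long_brick, half_brick, charcoal, dish and the fingers below 0.1 N), for 0.2 s.
At the end, for the whole second after the job is handed in: All at rest, upright, square to 0.17 rad: long brick 44-76 mm beyond the board's centre, 20 mm sideways; charcoal before it, 15 mm off its middle; half brick left of the charcoal, dish right, each level to 20 mm; gaps at most 20 mm; ring flat on the charcoal within 12 mm of centre (z of long_brick in the frame of board between 0.008 and 0.016 m and angle between each of long_brick, charcoal, half_brick, dish's own z axis and vertical below 0.1 rad and x of long_brick in the frame of board between 0.044 and 0.076 m and y of long_brick in the frame of board between -0.02 and 0.02 m and angle between the x axis of long_brick and the x axis of board, either way round below 0.17 rad and z of charcoal in the frame of board between 0.008 and 0.016 m and x of charcoal in the frame of board below 0.02 m and (x of charcoal in the frame of long_brick between 0.058 and 0.083 m or x of charcoal in the frame of long_brick between -0.083 and -0.058 m) and y of charcoal in the frame of long_brick between -0.015 and 0.015 m and angle between the x axis of charcoal and the x axis of long_brick, either way round below 0.17 rad and z of half_brick in the frame of board between 0.008 and 0.016 m and y of half_brick in the frame of board above 0.02 m and (y of half_brick in the frame of charcoal between 0.041 and 0.0655 m or y of half_brick in the frame of charcoal between -0.0655 and -0.041 m) and x of half_brick in the frame of charcoal between -0.02 and 0.02 m and angle between the x axis of half_brick and the x axis of charcoal, either way round below 0.17 rad and z of dish in the frame of board between 0.008 and 0.016 m and y of dish in the frame of board below -0.02 m and (y of dish in the frame of charcoal between 0.051 and 0.0755 m or y of dish in the frame of charcoal between -0.0755 and -0.051 m) and x of dish in the frame of charcoal between -0.02 and 0.02 m and horizontal distance between ring and charcoal below 0.012 m and z of ring in the frame of charcoal between 0.025 and 0.032 m and angle between ring's own z axis and vertical below 0.12 rad and linear speed of each of long_brick, half_brick, charcoal, dish, ring below 0.02 m/s); the robot touches nothing.
It fails at once if the bench block or tin is moved more than 20 mm or upset (distance of any of bench_block, tin from where it was at the start of the episode above 0.02 m or angle between any of bench_block, tin's own z axis and vertical above 0.35 rad).
It fails at once if the tweezers or snips are moved more than 20 mm (distance of any of tweezers, snips from where it was at the start of the episode above 0.02 m).
It fails at once if a thing is dropped (falls free, faster than 0.6 m/s) ((contact force between long_brick and the fingers below 0.05 N and linear speed of long_brick above 0.6 m/s) or (contact force between half_brick and the fingers below 0.05 N and linear speed of half_brick above 0.6 m/s) or (contact force between charcoal and the fingers below 0.05 N and linear speed of charcoal above 0.6 m/s) or (contact force between dish and the fingers below 0.05 N and linear speed of dish above 0.6 m/s) or (contact force between ring and the fingers below 0.05 N and linear speed of ring above 0.6 m/s)).
It fails at once if a brick, the charcoal or the dish is tipped over (angle between any of long_brick, half_brick, charcoal, dish's own z axis and vertical above 0.8 rad).
It also fails if it takes over 138 s, if anything falls off the work surface, if the arm or the gripper's body presses on something with over 40 N, if the wrist force passes 120 N, or if a joint passes its speed limit or range.

## Robot

A 6-joint arm with a two-finger parallel gripper is mounted at the origin on the work surface. World frame = base frame: x ahead of the robot, y to its left, z up, the work surface at z = 0. Lengths are in m, angles in degrees, forces in N, time in s.
With the tool pointing down it reaches from about 0.3 to 0.775 m from the base axis. Payload 14.6 kg.
Tool frame: the origin (TCP) lies at the very end of the fingers, on their centre line; the grasp point (between the pads) lies 19 mm behind it; z points along the fingers, y is the line along which they close (so a half turn about z gives the same grasp; the last joint's range is limited). The gripper opens to 85 mm and grips with 20 to 120 N. Pads are 22 mm wide; open, the fingers measure 114 mm over their backs; the gripper's body (76 mm by 85 mm) begins 54 mm behind the grasp point. The pads swing forward as they close: fully open they stand 13 mm farther back than shut.
Start: joints at [59.324, 17.183, 87.147, -0, 75.671, -3.816], TCP at [0.248, 0.491, 0.231] pointing down, gripper open.
Joint ranges: [-173.82, 173.82], [-45.26, 126.66], [13.44, 144.39], [-59.66, 239.66], [0, 175.72], [-146.38, 146.38]. Speed limits (degrees/s): [127.2, 127.2, 147.25, 180, 180, 180].

## Interface

Orientations are given as a 3x3 rotation matrix whose columns are the frame's x, y, z axes.
In Python, from bench import status, grab_frame, ticket gives the robot as it stands.
- The arm moves only by the shell command python3 -m creep 'ROWS' [FORCE]. ROWS is text: rows parted by semicolons, each of 7 numbers parted by spaces: the turn, a rotation vector about the tool's x, y, z in rad, then the shift along the tool's x, y, z in mm, then the opening, from 0 (shut) to 1 (fully open). A call has 1 to 12 rows; each row shifts and turns the commanded pose from where the row before left it, along the tool's axes as they then stand; what a row does not reach is not made up. A row lasts 1/10 s, in which the tool goes at most 50 mm and 8.59 degrees, less where a joint would pass 70% of its speed; a pose out of reach is approached as far as the arm can. A call is refused whole if a number of a shift passes 50 or a number of a turn 0.15, either way. A call with a gripper value outside its range is refused whole. The fingers move at their own pace and stop on an object; FORCE is the grip in N (left out, the last holds). Time passes only in rows, so rows that do not move let the fingers close. It gives the time, the measured TCP pose, the force, the opening and the grip force at its end, in the units of the state.
- status.get_state(): the state, without advancing time (a new reading comes with each control period).
- grab_frame(name): name is "scene" or "side" or "wrist"; returns a dict with "color" (480x640x3 uint8, red, green, blue), "vertical_fov" (degrees; the focal length in pixels is half the picture's height over the tangent of half this angle, whatever the lens; pixels are square), "cx", "cy" (the principal point, pixels), "D" ([k1, k2, p1, p2, k3] as OpenCV has them; the pictures are not rectified), "extrinsics" (4x4, takes a point from world to camera coordinates). Camera axes: x right, y down, z forward; pixel columns grow to the right and rows downward; lengths in m; the calibration is good to about 2 mm. A picture is of the moment at which its call begins. There is no depth.
- ticket.sign_off(): hands the job in; it is judged then, once.
The state is a dict: "clock": time; "joint_positions": joint angles; "joint_vel": joint speeds; "joint_torque": joint torques, N m; "eef_pos": TCP position; "eef_rot": TCP orientation; "contact_force": force on the tool from outside, world axes, zero at the start; "moment": the same for the moment, N m; "grip_width": opening from 0.0 (shut) to 1.0 (fully open); "finger_force": force on a finger pad.
Only numpy, scipy, OpenCV 4.12 (cv2) and the standard library are available. Lean on these libraries where they do the work, as an engineer would, in place of code of your own. Each camera call takes 0.05 s, during which the arm holds its last target. There are 200 camera calls.

## Working session

There is one attempt and no reset: what is moved stays moved. The work goes in short steps, Python scripts to look and compute and a shell command to move; the robot and the scene stay as the last step left them, time stands still between calls to the robot, and variables do not carry over. Pictures are saved under pics/ and viewed, at most 18 in all, crops included, and the job is handed in when it is done.

```bash
mkdir -p pics; ls
cat > h.py <<'E'
import numpy as np, cv2
from bench import status, grab_frame
def K(f):
    fl=240/np.tan(np.radians(f["vertical_fov"])/2)
    return np.array([[fl,0,f["cx"]],[0,fl,f["cy"]],[0,0,1]])
def ray(f,uv,z):
    uv=np.array(uv,float).reshape(-1,1,2)
    n=cv2.undistortPoints(uv,K(f),np.array(f["D"],float)).reshape(-1,2)
    E=np.array(f["extrinsics"]);R,t=E[:3,:3],E[:3,3]
    c=-R.T@t; d=np.c_[n,np.ones(len(n))]@R
    return c+d*((z-c[2])/d[:,2])[:,None]
def proj(f,P):
    E=np.array(f["extrinsics"])
    return cv2.projectPoints(np.array(P,float).reshape(-1,1,3),cv2.Rodrigues(E[:3,:3])[0],E[:3,3],K(f),np.array(f["D"],float))[0].reshape(-1,2)
def save(f,n): cv2.imwrite("pics/"+n,f["color"][:,:,::-1])
E
python3 - <<'E'
from h import *
import pickle
s=status.get_state();print(s)
for n in("scene","side","wrist"):
    f=grab_frame(n);save(f,n+"0.png");pickle.dump(f,open(n+"0.pkl","wb"))
    E=np.array(f["extrinsics"]);print(n,f["vertical_fov"],-E[:3,:3].T@E[:3,3],f["D"])
E
```

```text
pics
{'clock': 0.0, 'joint_positions': array([ 5.93230448e+01,  1.72157358e+01,  8.71822736e+01,  5.54883766e-04,
        7.56693310e+01, -3.81784711e+00]), 'joint_vel': array([ 0.12896577, -0.00801265,  0.03966849, -0.00122875, -0.02199341,
        0.07166838]), 'joint_torque': array([ 1.53138812e-03, -5.43505883e+01, -3.61789763e+01,  2.19208587e-06,
        4.06244217e-03, -4.16755552e-05]), 'eef_pos': array([0.24838224, 0.49044839, 0.23070571]), 'eef_rot': array([[-8.92119092e-01,  4.51799908e-01, -6.07711366e-04],
       [ 4.51800308e-01,  8.92118529e-01, -1.00604964e-03],
       [ 8.76174345e-05, -1.17208028e-03, -9.99999309e-01]]), 'contact_force': array([ 0.15906682,  0.01331807, -0.08966701]), 'moment': array([-0.00341645,  0.0486104 ,  0.0316749 ]), 'finger_force': 0.0, 'grip_width': 0.9980167726708115}
scene 44.721593265472876 [ 1.0123308  -0.66504861  1.0347832 ] [-0.1691202  0.         0.         0.         0.       ]
side 43.483934216762584 [ 0.24908249 -0.70564225  1.00921784] [0.0187527 0.        0.        0.        0.       ]
wrist 71.73721903704214 [0.17530277 0.52757569 0.37291478] [-0.05316602  0.          0.          0.          0.        ]
```

View pics/scene0.png

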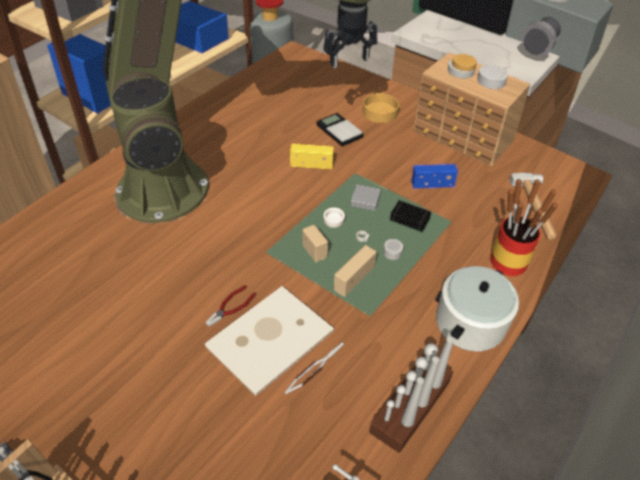

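View pics/side0.png

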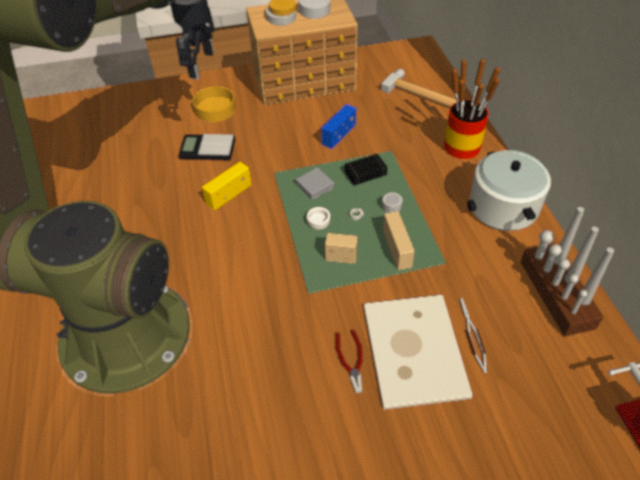

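View pics/wrist0.png

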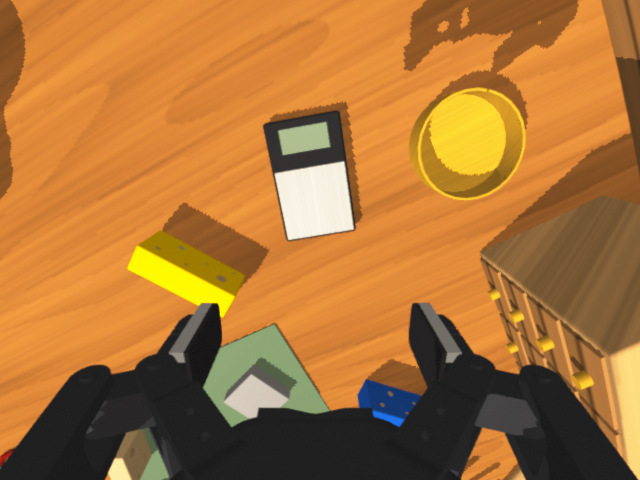

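The scene and side views show the mat: tan bricks at side (341,248) and (399,241), charcoal (366,169), dish (318,217), ring (357,213), tin (392,202) and steel block (315,183). The board is at (417,350), the snips at (349,360) and the tweezers at (475,335). Blue and yellow bricks are decoys. Next come rough positions.

Run:
```python
from h import *
import pickle
f=pickle.load(open("side0.pkl","rb"));g=pickle.load(open("scene0.pkl","rb"))
np.set_printoptions(precision=3,suppress=True)
def show(n,uv,z,ff): print(n,ray(ff,uv,z)[:,:2].tolist() and np.round(ray(ff,uv,z)[:,:2],3).tolist())
show("board side",[(365,305),(442,297),(469,397),(384,405)],.012,f)
show("board scene",[(283,288),(332,329),(257,389),(206,344)],.012,g)
show("mat side",[(277,167),(394,153),(441,263),(307,286)],.003,f)
show("charc,dish,ring,tin,block,half,long side",[(366,165),(318,214),(357,212),(392,199),(315,182),(341,240),(398,235)],.03,f)
show("scene same",[(411,214),(334,215),(362,235),(394,246),(366,195),(315,236),(354,263)],.03,g)
show("snips,tweez",[(349,360),(475,335)],.005,f)
w=pickle.load(open("wrist0.pkl","rb"));show("yellow/center wrist",[(320,240),(185,272)],.0,w)
```

```text
board side [[0.469, -0.064], [0.623, -0.086], [0.59, -0.299], [0.441, -0.275]]
board scene [[0.473, -0.062], [0.625, -0.082], [0.594, -0.287], [0.442, -0.275]]
mat side [[0.379, 0.387], [0.67, 0.359], [0.656, 0.002], [0.369, 0.018]]
charc,dish,ring,tin,block,half,long side [[0.581, 0.308], [0.433, 0.184], [0.518, 0.167], [0.606, 0.184], [0.451, 0.284], [0.463, 0.097], [0.584, 0.079]]
scene same [[0.583, 0.302], [0.435, 0.18], [0.528, 0.167], [0.607, 0.185], [0.456, 0.29], [0.442, 0.095], [0.563, 0.083]]
snips,tweez [[0.406, -0.17], [0.654, -0.181]]
yellow/center wrist [[0.291, 0.476], [0.253, 0.308]]
```

```bash
python3 -m creep '0 0 0 -36.5 -16.3 -13 1;0 0 0 -36.5 -16.3 -13 1;0 0 0 -36.5 -16.3 -13 1;0 0 0 -36.5 -16.3 -13 1;0 0 0 -36.5 -16.3 -13 1;0 0 0 -36.5 -16.3 -13 1;0 0 0 -36.5 -16.3 -13 1;0 0 0 -36.5 -16.3 -13 1;0 0 0 -36.5 -16.3 -13 1;0 0 0 -36.5 -16.3 -13 1;0 0 -.117 0 0 0 1;0 0 -.117 0 0 0 1'
python3 -m creep '0 0 -.117 0 0 0 1;0 0 -.117 0 0 0 1;0 0 0 0 0 0 1;0 0 0 0 0 0 1'
python3 - <<'E'
from h import *
import pickle
f=grab_frame("wrist");save(f,"wrist1.png");pickle.dump(f,open("wrist1.pkl","wb"))
E
```

```text
clock: 1.35
eef_pos: [0.5011, 0.1793, 0.3611]
eef_rot: [[-0.973, 0.23, -0.0], [0.23, 0.973, -0.0], [0.0, -0.0, -1.0]]
contact_force: [-0.3, 0.1, -0.1]
grip_width: 0.998
finger_force: 0.0
clock: 1.75
eef_pos: [0.5004, 0.1803, 0.3611]
eef_rot: [[-1.0, 0.004, -0.0], [0.004, 1.0, -0.0], [0.0, -0.0, -1.0]]
contact_force: [-0.3, 0.6, 1.0]
grip_width: 0.999
finger_force: 0.0
```

View pics/wrist1.png

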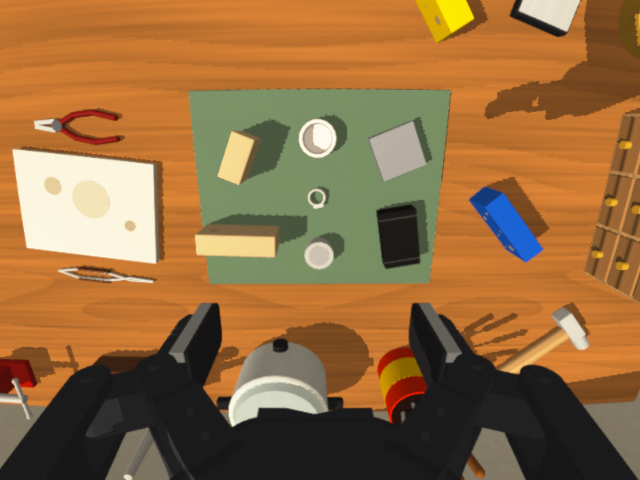

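Wrist view: half brick top (240,155), long brick (237,239), dish (318,138), ring (317,198), charcoal (398,237), tin (319,253), steel block (398,150), board (88,205), snips (78,127) and tweezers (105,275). All are clear, so I'll measure the contours.

```bash
cat > m.py <<'E'
from h import *
np.set_printoptions(precision=4,suppress=True)
def rect(f,mask,z,name):
    """outline of the biggest blob cast onto height z -> rectangle in world mm"""
    cs,_=cv2.findContours(mask.astype(np.uint8),cv2.RETR_EXTERNAL,cv2.CHAIN_APPROX_NONE)
    if not cs: print(name,"none");return
    c=max(cs,key=cv2.contourArea)
    P=ray(f,c.reshape(-1,2),z)[:,:2]*1000
    h=cv2.convexHull(P.astype(np.float32))
    (x,y),(a,b),t=cv2.minAreaRect(h)
    t=t if a>=b else t+90
    print(name,"centre",round(x,1),round(y,1),"size",round(max(a,b),1),round(min(a,b),1),"long axis deg",round((t+90)%180-90,1),"area px",cv2.contourArea(c))
def roi(f,x0,y0,x1,y1):
    m=np.zeros((480,640),bool);m[y0:y1,x0:x1]=1;return m
E
python3 - <<'E'
from m import *
import pickle
f=pickle.load(open("wrist1.pkl","rb"));im=f["color"].astype(int);R,G,B=im[...,0],im[...,1],im[...,2]
for p in[(240,150),(224,172),(237,234),(237,250),(398,237),(384,230),(88,200),(318,125),(310,198),(260,200),(250,170)]: print(p,im[p[1],p[0]])
top=(R>215)&(G>165)
rect(f,top&roi(f,205,120,275,190),.059,"half")
rect(f,top&roi(f,185,215,290,265),.059,"long")
blk=(R<45)&(G<45)&(B<45)
rect(f,blk&roi(f,365,195,435,280),.031,"charcoal")
rect(f,(R>170)&(B>140)&roi(f,0,140,170,270),.012,"board")
rect(f,(R>150)&(B>130)&roi(f,295,112,342,165),.027,"dish")
rect(f,(R>110)&(B>100)&roi(f,303,184,333,212),.013,"ring")
cv2.imwrite("pics/crop.png",cv2.resize(f["color"][95:290,180:450,::-1],None,fx=2.9,fy=2.9,interpolation=cv2.INTER_CUBIC))
E
```

```text
(240, 150) [246 220 147]
(224, 172) [246 220 148]
(237, 234) [127 102  68]
(237, 250) [245 218 145]
(398, 237) [29 26 22]
(384, 230) [30 27 25]
(88, 200) [244 229 185]
(318, 125) [253 249 234]
(310, 198) [131 129 107]
(260, 200) [124 144 103]
(250, 170) [86 84 57]
half centre 455.2 75.4 size 62.3 30.0 long axis deg -22.2 area px 1037.5
long centre 577.1 65.6 size 113.2 30.6 long axis deg 88.6 area px 1486.0
charcoal centre 578.0 306.8 size 64.6 56.2 long axis deg 9.7 area px 1432.0
board centre 530.8 -176.4 size 219.3 159.5 long axis deg 82.6 area px 13087.5
dish centre 431.6 183.6 size 52.4 50.7 long axis deg 89.8 area px 1116.0
ring centre 517.7 184.4 size 44.0 41.0 long axis deg 89.8 area px 687.0
```

View pics/crop.png

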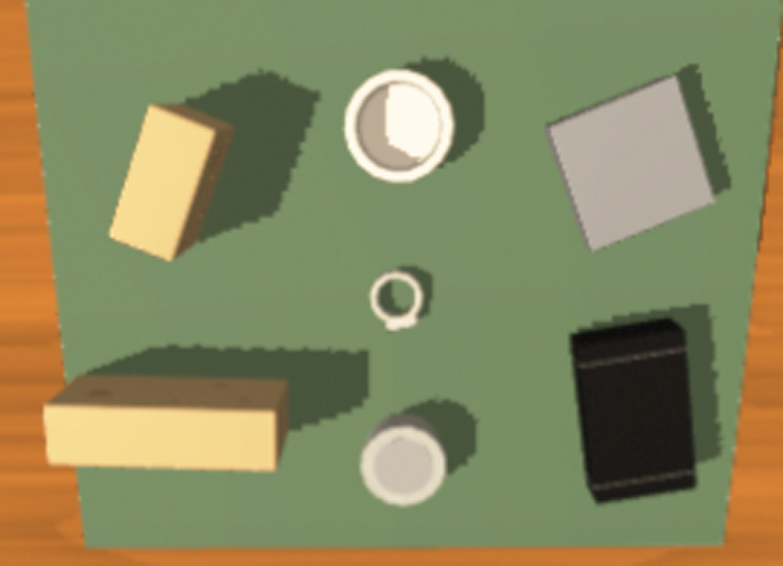

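Run:
```python
from m import *
import pickle
f=pickle.load(open("wrist1.pkl","rb"));im=f["color"].astype(int);R,G,B=im[...,0],im[...,1],im[...,2]
k=np.ones((7,7),np.uint8)
blk=((R<70)&(G<48)&roi(f,365,195,435,280)).astype(np.uint8)
m=cv2.morphologyEx(blk,cv2.MORPH_CLOSE,k)
rect(f,m,.031,"charcoal incl side")
top=((R>20)&(R<70)&(G<48)&roi(f,365,195,435,280)).astype(np.uint8)
rect(f,cv2.morphologyEx(cv2.morphologyEx(top,cv2.MORPH_CLOSE,k),cv2.MORPH_OPEN,k),.031,"charcoal top")
rm=(abs(R-G)<25)&(R>165)&roi(f,300,184,333,212)
rect(f,rm,.013,"ring")
ys,xs=np.nonzero(rm);print(im[184:212,317][::2].tolist())
# dish rim circle
rm2=((R>225)&(B>190)&roi(f,295,112,342,165))
ys,xs=np.nonzero(rm2); P=ray(f,np.c_[xs,ys],.027)[:,:2]*1000
c,r=cv2.minEnclosingCircle(P.astype(np.float32));print("dish",c,r)
```

```text
charcoal incl side centre 573.6 306.0 size 94.4 56.6 long axis deg 9.7 area px 2110.5
charcoal top centre 573.5 306.2 size 94.3 56.5 long axis deg 9.4 area px 2101.5
ring centre 519.1 182.1 size 28.9 26.9 long axis deg -0.2 area px 255.0
[[122, 144, 102], [114, 133, 95], [144, 138, 118], [222, 214, 182], [125, 146, 105], [122, 143, 102], [122, 142, 103], [119, 140, 100], [104, 122, 87], [81, 90, 67], [201, 188, 164], [245, 238, 220], [174, 179, 147], [120, 142, 101]]
dish (431.5259094238281, 183.57032775878906) 25.260391235351562
```

```bash
cat > p.py <<'E'
import sys
from h import *
def plan(x,y,z,th):
    s=status.get_state();R=s["eef_rot"];p=s["eef_pos"]*1000
    c=np.degrees(np.arctan2(R[1,1],R[0,1]));t=np.radians(th)
    d=np.array([x,y,z])-p
    print("now",p.round(1),"theta",c.round(2),"tilt",R[:2,2].round(4),"| turn z",round(float(np.radians((c-th+180)%360-180)),4),
     "then shift x",round(-d[0]*np.sin(t)+d[1]*np.cos(t),1),"y",round(d[0]*np.cos(t)+d[1]*np.sin(t),1),"z",round(-d[2],1),"j6",s["joint_positions"][5].round(1))
if __name__=="__main__": plan(*map(float,sys.argv[1:5]))
E
python3 -m creep '0 0 .1447 0 0 21.7 1;0 0 .1447 0 0 21.7 1;0 0 .1447 0 0 21.7 1;0 0 .1447 0 0 21.7 1;0 0 .1447 0 0 21.7 1;0 0 .1447 0 0 21.7 1;0 0 .1447 0 0 21.7 1;0 0 .1447 0 0 21.7 1;0 0 .1447 0 0 21.7 1;0 0 .1447 0 0 21.7 1;0 0 .1447 0 0 21.7 1;0 0 0 0 0 0 1'
python3 -m creep '0 0 0 -22.6 15.9 0 1;0 0 0 -22.6 15.9 0 1;0 0 0 -22.6 15.9 0 1;0 0 0 -22.6 15.9 0 1;0 0 0 -22.6 15.9 0 1;0 0 0 0 0 0 1;0 0 0 0 0 0 1;0 0 0 0 0 0 1'; python3 p.py 577.1 65.6 22 -1.4
```

```text
clock: 3.0
eef_pos: [0.4992, 0.18, 0.1201]
eef_rot: [[0.026, 1.0, -0.004], [1.0, -0.026, -0.001], [-0.001, -0.004, -1.0]]
contact_force: [0.2, 0.5, 0.4]
grip_width: 0.993
finger_force: 0.0
clock: 3.8
eef_pos: [0.5773, 0.0663, 0.1231]
eef_rot: [[0.02, 1.0, 0.0], [1.0, -0.02, 0.0], [0.0, 0.0, -1.0]]
contact_force: [-0.5, -0.3, -0.1]
grip_width: 0.999
finger_force: 0.0
now [577.3  66.3 123.1] theta -1.14 tilt [0.0004 0.0001] | turn z 0.0046 then shift x -0.7 y -0.2 z 101.1 j6 4.1
```

```bash
python3 -m creep '0 0 .004 -.7 -.2 25 1;0 0 0 0 0 30 1;0 0 0 0 0 25 1;0 0 0 0 0 13 1;0 0 0 0 0 8 1;0 0 0 0 0 0 1;0 0 0 0 0 0 0;0 0 0 0 0 0 0;0 0 0 0 0 0 0;0 0 0 0 0 0 0;0 0 0 0 0 0 0;0 0 0 0 0 0 0' 40; python3 p.py 577.1 65.6 22 -1.4
```

```text
clock: 5.0
eef_pos: [0.5777, 0.0649, 0.0222]
eef_rot: [[0.026, 1.0, 0.001], [1.0, -0.026, 0.0], [0.0, 0.001, -1.0]]
contact_force: [-0.1, 0.5, 5.3]
grip_width: 0.367
finger_force: 40.7
now [577.7  64.9  22.2] theta -1.47 tilt [0.001 0.   ] | turn z -0.0013 then shift x 0.7 y -0.6 z 0.2 j6 4.3
```

```bash
python3 -m creep '0 0 0 0 0 -10 0;0 0 0 0 0 -20 0;0 0 0 0 0 -25 0;0 0 0 0 0 -25 0;0 0 0.05 0 0 -20 0;0 0 .0535 0 0 0 0;0 0 0 0 0 0 0;0 0 0 0 0 0 0'; python3 p.py 590.3 -184.8 31.5 -7.4
```

```text
clock: 5.8
eef_pos: [0.577, 0.0649, 0.1213]
eef_rot: [[0.127, 0.992, -0.001], [0.992, -0.127, -0.0], [-0.0, -0.001, -1.0]]
contact_force: [-0.1, 0.1, -1.9]
grip_width: 0.371
finger_force: 39.9
now [577.   64.9 121.3] theta -7.31 tilt [-0.0009 -0.    ] | turn z 0.0015 then shift x -245.9 y 45.4 z 89.8 j6 10.1
```

```bash
python3 -m creep '0 0 .0015 -15 3 0 0;0 0 0 -30 6 0 0;0 0 0 -35 6 0 0;0 0 0 -35 6 0 0;0 0 0 -35 6 0 0;0 0 0 -35 6 0 0;0 0 0 -30 6 0 0;0 0 0 -20 4 0 0;0 0 0 -10.9 2.4 0 0;0 0 0 0 0 0 0;0 0 0 0 0 0 0;0 0 0 0 0 0 0'; python3 p.py 590.3 -184.8 31.5 -7.4
python3 - <<'E'
from h import *
for n in("side",): save(grab_frame(n),n+"1.png")
E
```

```text
clock: 7.0
eef_pos: [0.5903, -0.1837, 0.1215]
eef_rot: [[0.129, 0.992, -0.0], [0.992, -0.129, 0.0], [0.0, -0.0, -1.0]]
contact_force: [-0.2, 0.5, -2.2]
grip_width: 0.374
finger_force: 39.9
now [ 590.3 -183.7  121.5] theta -7.41 tilt [-0.0003  0.0002] | turn z -0.0003 then shift x -1.0 y 0.1 z 90.0 j6 -13.3
```

View pics/side1.png

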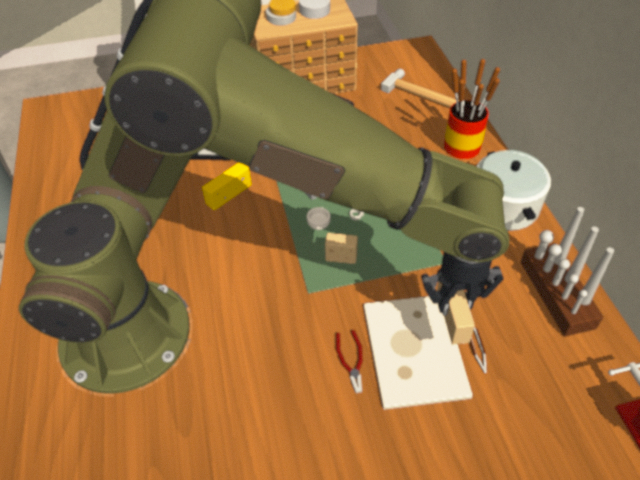

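The brick is held upright at (460,318), over the far edge of the board. I'll lower it.

```bash
python3 -m creep '0 0 0 -1 0 20 0;0 0 0 0 0 30 0;0 0 0 0 0 20 0;0 0 0 0 0 10 0;0 0 0 0 0 6 0;0 0 0 0 0 3 0;0 0 0 0 0 0.7 0;0 0 0 0 0 0 0;0 0 0 0 0 0 0'; python3 p.py 590.3 -184.8 31.5 -7.4
```

```text
clock: 7.95
eef_pos: [0.5904, -0.1859, 0.0326]
eef_rot: [[0.13, 0.991, 0.001], [0.991, -0.13, -0.0], [-0.0, 0.001, -1.0]]
contact_force: [0.3, 0.9, -1.5]
grip_width: 0.366
finger_force: 39.9
now [ 590.4 -185.9   32.6] theta -7.49 tilt [ 0.001  -0.0003] | turn z -0.0016 then shift x 1.1 y -0.3 z 1.1 j6 -13.4
```

```bash
python3 -m creep '0 0 0 0 0 .8 0;0 0 0 0 0 .5 0;0 0 0 0 0 0 0;0 0 0 0 0 0 .38'; python3 p.py 590.3 -184.8 31.5 -7.4
```

```text
clock: 8.35
eef_pos: [0.5903, -0.1859, 0.0309]
eef_rot: [[0.13, 0.991, 0.001], [0.991, -0.13, -0.0], [-0.0, 0.001, -1.0]]
contact_force: [0.3, -0.2, -0.5]
grip_width: 0.382
finger_force: 0.0
now [ 590.3 -185.9   30.9] theta -7.49 tilt [ 0.0006 -0.0002] | turn z -0.0016 then shift x 1.1 y -0.1 z -0.6 j6 -13.4
```

```bash
python3 -m creep '0 0 0 0 0 0 .65;0 0 0 0 0 0 .65;0 0 0 0 0 0 .65;0 0 0 0 0 -15 .65;0 0 0 0 0 -30 .65;0 0 0 0 0 -40 .65;0 0 0 0 0 -40 1;0 0 0 0 0 -25 1;0 0 0 0 0 0 1;0 0 0 0 0 0 1'; python3 p.py 575.7 306.4 180 -7.4
```

```text
clock: 9.35
eef_pos: [0.5901, -0.1858, 0.1815]
eef_rot: [[0.13, 0.991, 0.001], [0.991, -0.13, -0.0], [-0.0, 0.001, -1.0]]
contact_force: [-0.5, 0.4, -1.2]
grip_width: 1.0
finger_force: 0.0
now [ 590.1 -185.8  181.5] theta -7.49 tilt [ 0.0011 -0.0004] | turn z -0.0015 then shift x 486.2 y -77.7 z 1.5 j6 -13.4
```

```bash
python3 -m creep '0 0 0 25 -4 0 1;0 0 0 41.5 -6.7 0 1;0 0 0 42 -6.7 0 1;0 0 0 42 -6.7 0 1;0 0 0 42 -6.7 0 1;0 0 0 42 -6.7 0 1;0 0 0 42 -6.7 0 1;0 0 0 42 -6.7 0 1;0 0 0 42 -6.7 0 1;0 0 0 42 -6.7 0 1;0 0 0 42 -6.7 0 1;0 0 0 41.7 -6.7 0 1'
python3 -m creep '0 0 -.147 0 0 0 1;0 0 -.147 0 0 0 1;0 0 -.147 0 0 0 1;0 0 -.147 0 0 0 1;0 0 -.147 0 0 0 1;0 0 -.147 0 0 0 1;0 0 -.147 0 0 0 1;0 0 -.147 0 0 0 1;0 0 -.147 0 0 0 1;0 0 -.147 0 0 0 1;0 0 -.147 0 0 0 1;0 0 -.147 0 0 0 1'
python3 -m creep '0 0 -.103 0 0 0 1;0 0 0 0 0 0 1;0 0 0 0 0 0 1;0 0 0 0 0 0 1'; python3 p.py 575.7 306.4 17 99.5
python3 - <<'E'
from m import *
import pickle
f=grab_frame("wrist");save(f,"wrist2.png");pickle.dump(f,open("wrist2.pkl","wb"))
E
```

```text
clock: 10.55
eef_pos: [0.5757, 0.3079, 0.1794]
eef_rot: [[0.13, 0.991, -0.002], [0.991, -0.13, -0.001], [-0.001, -0.002, -1.0]]
contact_force: [1.6, -0.4, -0.0]
grip_width: 0.999
finger_force: 0.0
clock: 11.75
eef_pos: [0.576, 0.3062, 0.1792]
eef_rot: [[-0.998, -0.068, -0.002], [-0.068, 0.998, -0.001], [0.002, -0.001, -1.0]]
contact_force: [0.6, -0.2, -0.2]
grip_width: 1.002
finger_force: 0.0
clock: 12.15
eef_pos: [0.5763, 0.3063, 0.1801]
eef_rot: [[-0.987, -0.162, -0.001], [-0.162, 0.987, -0.0], [0.001, -0.0, -1.0]]
contact_force: [-0.2, 0.3, 0.7]
grip_width: 1.002
finger_force: 0.0
now [576.3 306.3 180.1] theta 99.34 tilt [-0.0007 -0.0003] | turn z -0.0028 then shift x 0.6 y 0.2 z 163.1 j6 -74.6
```

View pics/wrist2.png

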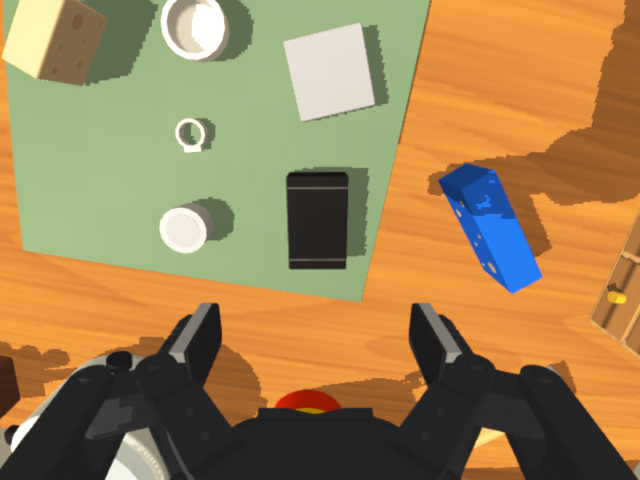

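The charcoal is square to the fingers at (318,221), the ring is at (190,134) and the dish at (194,27). A quick check of the charcoal, ring and dish from this closer view follows.

Run:
```python
from m import *
import pickle
f=pickle.load(open("wrist2.pkl","rb"));im=f["color"].astype(int);R,G,B=im[...,0],im[...,1],im[...,2]
k=np.ones((9,9),np.uint8)
m=((R<75)&(G<55)&roi(f,275,160,360,285)).astype(np.uint8)
rect(f,cv2.morphologyEx(m,cv2.MORPH_CLOSE,k),.031,"charcoal")
rm=(abs(R-G)<22)&(R>165)&roi(f,165,110,215,160)
rect(f,rm,.013,"ring")
ys,xs=np.nonzero(rm);P=ray(f,np.c_[xs,ys],.013)[:,:2]*1000
print("ring pixels mean",P.mean(0), "hole/bounds",P.min(0),P.max(0))
rect(f,(R>190)&(B>165)&(roi(f,155,0,235,65)),.027,"dish")
print([R[234,280:296],R[234,340:356]])
```

```text
charcoal centre 575.5 308.5 size 90.7 53.2 long axis deg 9.5 area px 5481.5
ring centre 519.3 182.6 size 30.5 26.9 long axis deg 8.5 area px 788.5
ring pixels mean [519.6478 182.9145] hole/bounds [503.6169 169.1157] [535.1066 195.7553]
dish centre 436.1 184.5 size 51.2 42.8 long axis deg -82.3 area px 2482.0
[array([156, 156, 156, 156, 155, 156, 152, 122,  72,  45,  41,  40,  42,
        40,  39,  39]), array([39, 42, 39, 39, 39, 36, 45, 79, 92, 94, 94, 95, 94, 93, 93, 94])]
```

```bash
python3 -m creep '0 0 -.003 0 1 35 1;0 0 0 0 0 45 1;0 0 0 0 0 40 1;0 0 0 0 0 30 1;0 0 0 0 0 15 1;0 0 0 0 0 9 1;0 0 0 0 0 0 .5;0 0 0 0 0 0 .5;0 0 0 0 0 0 .5;0 0 0 0 0 0 .5;0 0 0 0 0 0 .5;0 0 0 0 0 0 .5' 40; python3 p.py 575.5 307.5 6 99.5
```

```text
clock: 13.4
eef_pos: [0.5771, 0.3078, 0.0084]
eef_rot: [[-0.986, -0.168, 0.003], [-0.168, 0.986, 0.001], [-0.003, 0.001, -1.0]]
contact_force: [-0.2, -0.7, 5.9]
grip_width: 0.641
finger_force: 43.4
now [577.1 307.8   8.4] theta 99.65 tilt [0.0026 0.0012] | turn z 0.0026 then shift x 1.7 y -0.0 z 2.4 j6 -74.8
```

```bash
python3 -m creep '0 0 0 0 0 -10 .5;0 0 0 0 0 -25 .5;0 0 0 0 0 -35 .5;0 0 0 0 0 -40 .5;0 0 .1 0 0 -20 .5;0 0 .1 0 0 -10 .5;0 0 .0975 0 0 0 .5;0 0 0 0 0 0 .5;0 0 0 0 0 0 .5'
python3 - <<'E'
import numpy as np
from p import plan
a=np.radians(-7.4);o=np.array([530.8,-176.4])
for n,x,y in(("charc",-10,0),("half",-16,53),("dish",-14,-62)): print(n,(o+[x*np.cos(a)-y*np.sin(a),x*np.sin(a)+y*np.cos(a)]).round(1))
E
python3 p.py 522.5 -175.3 150 82.6
```

```text
clock: 14.3
eef_pos: [0.5762, 0.3074, 0.1469]
eef_rot: [[-0.992, 0.126, 0.0], [0.126, 0.992, 0.0], [-0.0, 0.0, -1.0]]
contact_force: [0.5, -0.3, -1.0]
grip_width: 0.635
finger_force: 42.6
charc [ 520.9 -175.1]
half [ 521.8 -121.8]
dish [ 508.9 -236.1]
now [576.2 307.4 146.9] theta 82.77 tilt [0. 0.] | turn z 0.003 then shift x -8.9 y -485.5 z -3.1 j6 -57.9
```

```bash
python3 -m creep '0 0 .003 0 -20 0 .5;0 0 0 -.9 -40 0 .5;0 0 0 -1 -45 0 .5;0 0 0 -1 -45 0 .5;0 0 0 -1 -45 0 .5;0 0 0 -1 -45 0 .5;0 0 0 -1 -45 0 .5;0 0 0 -1 -45 0 .5;0 0 0 -1 -45 0 .5;0 0 0 -1 -45 0 .5;0 0 0 -1 -40 0 .5;0 0 0 0 -25.5 0 .5'
python3 -m creep '0 0 0 0 0 0 .5;0 0 0 0 0 0 .5;0 0 0 0 0 0 .5'
python3 p.py 522.5 -175.3 17.5 82.6
python3 - <<'E'
from m import *
import pickle
f=grab_frame("wrist");save(f,"wrist3.png");pickle.dump(f,open("wrist3.pkl","wb"))
E
```

```text
clock: 15.5
eef_pos: [0.5216, -0.1778, 0.1466]
eef_rot: [[-0.991, 0.131, -0.0], [0.131, 0.991, -0.0], [0.0, -0.0, -1.0]]
contact_force: [-0.0, 0.6, -0.6]
grip_width: 0.632
finger_force: 42.6
clock: 15.8
eef_pos: [0.5224, -0.1743, 0.1465]
eef_rot: [[-0.992, 0.13, -0.0], [0.13, 0.992, 0.0], [0.0, 0.0, -1.0]]
contact_force: [0.2, -0.2, -1.5]
grip_width: 0.634
finger_force: 42.6
now [ 522.4 -174.3  146.5] theta 82.54 tilt [-0.0002  0.0002] | turn z -0.001 then shift x -0.3 y -1.0 z 129.0 j6 -104.8
```

View pics/wrist3.png

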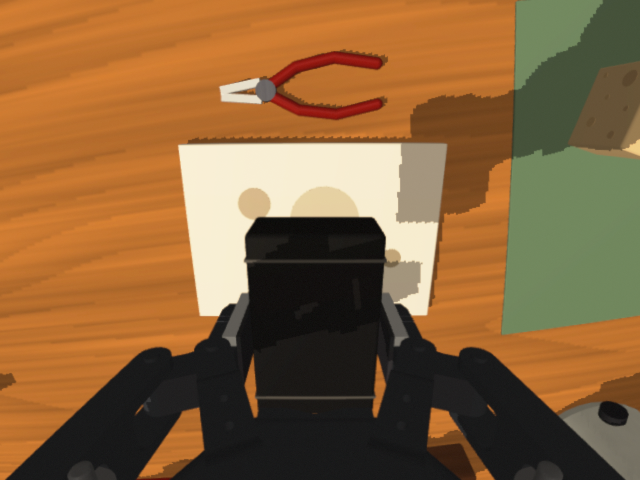

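The charcoal is held square over the board: block at (315,310), board near edge running (179,145) to (447,143). I'll lower it.

```bash
python3 -m creep '0 0 -.001 -.3 -1 25 .5;0 0 0 0 0 40 .5;0 0 0 0 0 30 .5;0 0 0 0 0 17 .5;0 0 0 0 0 9 .5;0 0 0 0 0 5 .5;0 0 0 0 0 1.5 .5;0 0 0 0 0 0 .5;0 0 0 0 0 0 .5'; python3 p.py 522.5 -175.3 17.5 82.6
python3 - <<'E'
from m import *
import pickle
f=pickle.load(open("wrist3.pkl","rb"))
P=ray(f,[(179.5,145),(447,143)],.012)*1000;print(P, np.linalg.norm(P[1]-P[0]),np.degrees(np.arctan2(*(P[1]-P[0])[1::-1])))
a=np.radians(-7.4);print("board centre",P.mean(0)[:2]+80*np.array([np.cos(a),np.sin(a)]))
E
```

```text
clock: 16.75
eef_pos: [0.5229, -0.1764, 0.0199]
eef_rot: [[-0.991, 0.131, 0.001], [0.131, 0.991, -0.001], [-0.001, -0.0, -1.0]]
contact_force: [-0.1, 0.0, -1.7]
grip_width: 0.638
finger_force: 42.6
now [ 522.9 -176.4   19.9] theta 82.5 tilt [ 0.0013 -0.0005] | turn z -0.0018 then shift x 0.5 y 1.0 z 2.4 j6 -104.9
[[ 439.0066 -274.296    12.    ]
 [ 465.5215  -58.6791   12.    ]] 217.24108155088174 82.98939036987032
board centre [ 531.5977 -176.7912]
```

```bash
python3 -m creep '0 0 0 0 0 1 .5;0 0 0 0 0 1 .5;0 0 0 0 0 .4 .5;0 0 0 0 0 0 .5;0 0 0 0 0 0 .66;0 0 0 0 0 0 .9;0 0 0 0 0 0 .9;0 0 0 0 0 0 .9;0 0 0 0 0 -10 .9;0 0 0 0 0 -25 .9;0 0 0 0 0 -40 .9;0 0 0 0 0 -50 1'; python3 p.py 455 75.4 170 -22.2
```

```text
clock: 17.95
eef_pos: [0.5216, -0.1759, 0.1426]
eef_rot: [[-0.991, 0.131, -0.002], [0.131, 0.991, 0.001], [0.003, 0.001, -1.0]]
contact_force: [0.3, -0.7, -0.5]
grip_width: 0.999
finger_force: 0.0
now [ 521.6 -175.9  142.6] theta 82.49 tilt [-0.0024  0.001 ] | turn z 1.8272 then shift x 207.5 y -156.6 z -27.4 j6 -104.9
```

```bash
python3 -m creep '0 0 0 0 0 -27 1;0 0 .147 0 0 0 1;0 0 .147 0 0 0 1;0 0 .147 0 0 0 1;0 0 .147 0 0 0 1;0 0 .147 0 0 0 1;0 0 .147 0 0 0 1;0 0 .147 0 0 0 1;0 0 .147 0 0 0 1;0 0 .147 0 0 0 1;0 0 .147 0 0 0 1;0 0 .147 0 0 0 1'
python3 -m creep '0 0 .147 0 0 0 1;0 0 .063 0 0 0 1;0 0 0 29.6 -22.4 0 1;0 0 0 29.6 -22.4 0 1;0 0 0 29.6 -22.4 0 1;0 0 0 29.6 -22.4 0 1;0 0 0 29.6 -22.4 0 1;0 0 0 29.6 -22.4 0 1;0 0 0 29.6 -22.4 0 1;0 0 0 0 0 0 1;0 0 0 0 0 0 1;0 0 0 0 0 0 1';  python3 p.py 455.2 75.4 22 -22.2
python3 - <<'E'
from m import *
import pickle
f=grab_frame("wrist");save(f,"wrist4.png");pickle.dump(f,open("wrist4.pkl","wb"))
E
```

```text
clock: 19.15
eef_pos: [0.5224, -0.1762, 0.1694]
eef_rot: [[0.182, 0.983, 0.0], [0.983, -0.182, -0.0], [-0.0, 0.0, -1.0]]
contact_force: [0.3, 0.0, -0.4]
grip_width: 1.002
finger_force: 0.0
clock: 20.35
eef_pos: [0.4558, 0.0742, 0.169]
eef_rot: [[0.378, 0.926, 0.001], [0.926, -0.378, -0.0], [0.0, 0.0, -1.0]]
contact_force: [-0.1, -0.1, 0.1]
grip_width: 1.002
finger_force: 0.0
now [455.8  74.2 169. ] theta -22.22 tilt [ 0.0005 -0.0001] | turn z -0.0003 then shift x 0.9 y -1.0 z 147.0 j6 26.9
```

View pics/wrist4.png

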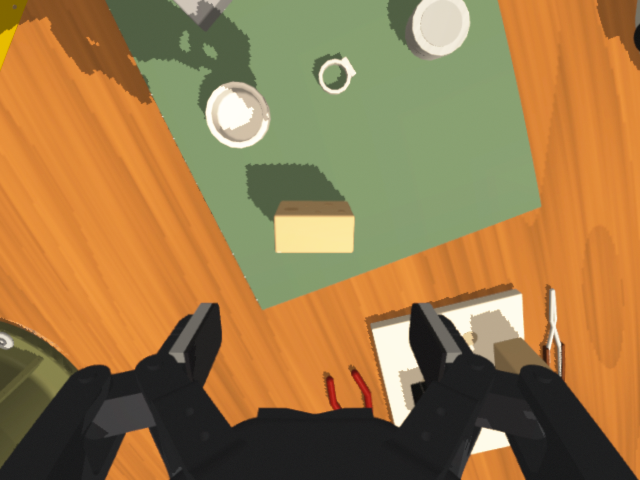

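The half brick's top is at (315,234), square and centred between the fingers. I'll grip it across its length.

```bash
python3 -m creep '0 0 0 .9 -1 40 1;0 0 0 0 0 45 1;0 0 0 0 0 35 1;0 0 0 0 0 20 1;0 0 0 0 0 10 1;0 0 0 0 0 0 1;0 0 0 0 0 0 .6;0 0 0 0 0 0 .6;0 0 0 0 0 0 .6;0 0 0 0 0 0 .6;0 0 0 0 0 0 .6' 40; python3 p.py 455.2 75.4 19 -22.2
python3 -m creep '0 0 0 0 0 -10 .6;0 0 0 0 0 -25 .6;0 0 0 0 0 -40 .6;0 0 0 0 0 -45 .6;0 0 -.125 0 0 -20 .6;0 0 -.133 0 0 0 .6;0 0 0 0 0 0 .6;0 0 0 0 0 0 .6'; python3 p.py 521.8 -121.8 28.5 -7.4
```

```text
clock: 21.5
eef_pos: [0.4558, 0.076, 0.02]
eef_rot: [[0.378, 0.926, 0.002], [0.926, -0.378, 0.0], [0.001, 0.002, -1.0]]
contact_force: [-0.8, -2.3, 7.4]
grip_width: 0.742
finger_force: 44.8
now [455.8  76.   20. ] theta -22.18 tilt [0.0025 0.0001] | turn z 0.0003 then shift x -0.8 y -0.3 z 1.0 j6 27.1
clock: 22.3
eef_pos: [0.4546, 0.076, 0.1588]
eef_rot: [[0.133, 0.991, -0.0], [0.991, -0.133, -0.0], [-0.0, -0.0, -1.0]]
contact_force: [0.2, 0.1, -1.4]
grip_width: 0.748
finger_force: 44.4
now [454.6  76.  158.8] theta -7.62 tilt [-0.0002 -0.    ] | turn z -0.0039 then shift x -187.5 y 92.1 z 130.3 j6 12.6
```

```bash
python3 -m creep '0 0 -.004 -12 6 0 .6;0 0 0 -27 13.2 0 .6;0 0 0 -32 15.7 0 .6;0 0 0 -32 15.7 0 .6;0 0 0 -32 15.7 0 .6;0 0 0 -27 13.2 0 .6;0 0 0 -17 8.4 0 .6;0 0 0 -8.5 4.2 0 .6;0 0 0 0 0 20 .6;0 0 0 0 0 10 .6;0 0 0 0 0 0 .6;0 0 0 0 0 0 .6'; python3 p.py 521.8 -121.8 29 -7.4
python3 - <<'E'
from m import *
import pickle
f=grab_frame("side");save(f,"side2.png");pickle.dump(f,open("side2.pkl","wb"))
f=grab_frame("scene");save(f,"scene2.png");pickle.dump(f,open("scene2.pkl","wb"))
a=np.radians(-7.4)
im=cv2.imread("pics/side2.png")[250:430,300:520];im2=cv2.imread("pics/scene2.png")[240:420,170:390]
cv2.imwrite("pics/c2.png",cv2.resize(np.hstack([im,im2]),None,fx=1.8,fy=1.8,interpolation=cv2.INTER_CUBIC))
E
```

```text
clock: 23.5
eef_pos: [0.5229, -0.1209, 0.1291]
eef_rot: [[0.125, 0.992, -0.0], [0.992, -0.125, 0.0], [0.0, -0.0, -1.0]]
contact_force: [-0.1, -0.9, -0.8]
grip_width: 0.741
finger_force: 44.4
now [ 522.9 -120.9  129.1] theta -7.15 tilt [-0.      0.0001] | turn z 0.0043 then shift x -1.0 y -1.0 z 100.1 j6 -9.8
```

View pics/c2.png

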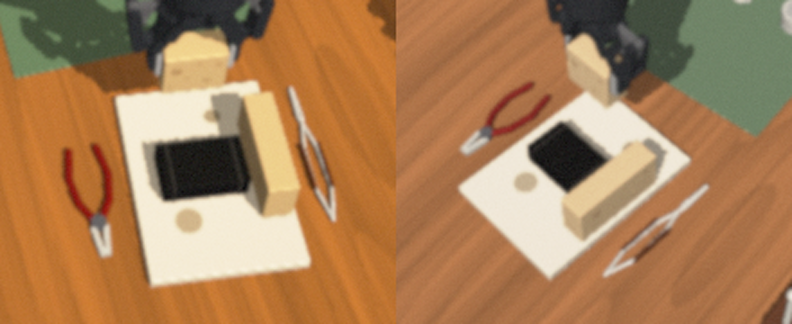

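Long brick and charcoal stand square, with the half brick held above the board's left side. Lowering.

```bash
python3 -m creep '0 0 .004 -1 -1 25 .6;0 0 0 0 0 35 .6;0 0 0 0 0 20 .6;0 0 0 0 0 10 .6;0 0 0 0 0 5 .6;0 0 0 0 0 2.5 .6;0 0 0 0 0 0 .6;0 0 0 0 0 0 .6;0 0 0 0 0 0 .6'; python3 p.py 521.8 -121.8 29 -7.4
```

```text
clock: 24.5
eef_pos: [0.522, -0.1225, 0.0319]
eef_rot: [[0.129, 0.992, 0.001], [0.992, -0.129, -0.0], [-0.0, 0.001, -1.0]]
contact_force: [-0.4, -0.3, -0.9]
grip_width: 0.75
finger_force: 44.4
now [ 522.  -122.5   31.9] theta -7.4 tilt [ 0.0011 -0.0004] | turn z -0.0 then shift x 0.6 y -0.3 z 2.9 j6 -9.7
```

```bash
python3 -m creep '0 0 0 0 0 1 .6;0 0 0 0 0 1 .6;0 0 0 0 0 .7 .6;0 0 0 0 0 0 .6;0 0 0 0 0 0 .6'; python3 -m creep '0 0 0 0 0 0 .77;0 0 0 0 0 0 .85;0 0 0 0 0 0 .85;0 0 0 0 0 -10 .85;0 0 0 0 0 -25 .85;0 0 0 0 0 -40 .85;0 0 0 0 0 -45 .85;0 0 0 0 0 -20 1;0 0 0 0 0 0 1;0 0 0 0 0 0 1';python3 p.py 431.5 183.6 170 -7.4
```

```text
clock: 25.0
eef_pos: [0.5218, -0.1224, 0.0291]
eef_rot: [[0.129, 0.992, 0.0], [0.992, -0.129, -0.0], [-0.0, 0.0, -1.0]]
contact_force: [-4.0, 0.9, 8.5]
grip_width: 0.745
finger_force: 45.2
clock: 26.0
eef_pos: [0.5216, -0.1223, 0.1686]
eef_rot: [[0.129, 0.992, 0.0], [0.992, -0.129, -0.0], [-0.0, 0.0, -1.0]]
contact_force: [-0.0, 0.3, -1.4]
grip_width: 1.001
finger_force: 0.0
now [ 521.6 -122.3  168.6] theta -7.41 tilt [ 0.0004 -0.0001] | turn z -0.0001 then shift x 291.8 y -128.7 z -1.4 j6 -9.7
```

```bash
python3 -m creep '0 0 0 15 -6.7 0 1;0 0 0 36 -16 0 1;0 0 0 36 -16 0 1;0 0 0 36 -16 0 1;0 0 0 36 -16 0 1;0 0 0 36 -16 0 1;0 0 0 36 -16 0 1;0 0 0 36 -16 0 1;0 0 0 24.8 -10 0 1;0 0 0 0 0 0 1;0 0 0 0 0 0 1'
python3 p.py 431.5 183.6 170 -7.4
python3 - <<'E'
from m import *
import pickle
f=pickle.load(open("wrist4.pkl","rb"));im=f["color"].astype(int);R,G,B=im[...,0],im[...,1],im[...,2]
rect(f,(R>190)&(B>165)&(roi(f,195,70,280,155)),.027,"dish")
rm=(abs(R-G)<22)&(R>165)&roi(f,310,48,362,100)
rect(f,rm,.013,"ring")
f=grab_frame("wrist");im=f["color"].astype(int);R,G,B=im[...,0],im[...,1],im[...,2];save(f,"wrist5.png")
rect(f,(R>185)&(B>150)&(roi(f,250,130,390,300)),.027,"dish")
E
```

```text
clock: 27.1
eef_pos: [0.4308, 0.184, 0.1676]
eef_rot: [[0.127, 0.992, -0.002], [0.992, -0.127, -0.001], [-0.001, -0.002, -1.0]]
contact_force: [0.5, -0.6, 0.2]
grip_width: 0.998
finger_force: 0.0
now [430.8 184.  167.6] theta -7.31 tilt [-0.0017 -0.0007] | turn z 0.0016 then shift x -0.3 y 0.8 z -2.4 j6 26.0
dish centre 431.9 183.1 size 50.8 49.4 long axis deg -22.8 area px 3128.0
ring centre 518.7 182.3 size 29.4 26.8 long axis deg 11.4 area px 952.5
dish centre 432.1 184.0 size 51.6 50.7 long axis deg 81.3 area px 2490.5
```

View pics/wrist5.png

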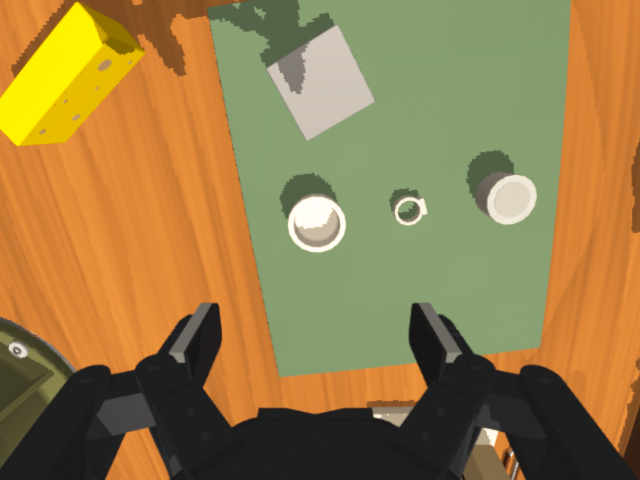

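```bash
python3 -m creep '0 0 .0015 -.3 1.1 35 1;0 0 0 0 0 45 1;0 0 0 0 0 40 1;0 0 0 0 0 25 1;0 0 0 0 0 11 1;0 0 0 0 0 5 1;0 0 0 0 0 0 1;0 0 0 0 0 0 .45;0 0 0 0 0 0 .45;0 0 0 0 0 0 .45;0 0 0 0 0 0 .45;0 0 0 0 0 0 .45' 25;python3 -m creep '0 0 0 0 0 0 .45;0 0 0 0 0 0 .45'; python3 p.py 431.9 183.6 6 -7.4
```

```text
clock: 28.35
eef_pos: [0.4333, 0.1833, 0.0087]
eef_rot: [[0.13, 0.991, 0.002], [0.991, -0.13, 0.0], [0.001, 0.002, -1.0]]
contact_force: [-3.2, -2.2, 12.0]
grip_width: 0.598
finger_force: 24.1
clock: 28.55
eef_pos: [0.4333, 0.1833, 0.0087]
eef_rot: [[0.13, 0.991, 0.002], [0.991, -0.13, 0.0], [0.001, 0.002, -1.0]]
contact_force: [-2.7, -2.5, 10.1]
grip_width: 0.602
finger_force: 24.1
now [433.3 183.3   8.7] theta -7.49 tilt [0.0016 0.0005] | turn z -0.0015 then shift x 0.1 y -1.4 z 2.7 j6 26.0
```

```bash
python3 -m creep '0 0 0 0 0 -5 .45;0 0 0 0 0 -15 .45;0 0 0 0 0 -30 .45;0 0 0 0 0 -40 .45;0 0 0 0 0 -40 .45;0 0 0 0 0 -20 .45;0 0 0 0 0 0 .45;0 0 0 0 0 0 .45'; python3 p.py 508.9 -236.1 18 -7.4
python3 - <<'E'
from h import *
f=grab_frame("wrist");save(f,"wrist6.png")
E
```

```text
clock: 29.35
eef_pos: [0.4325, 0.1831, 0.1574]
eef_rot: [[0.13, 0.991, 0.0], [0.991, -0.13, 0.0], [0.0, 0.0, -1.0]]
contact_force: [0.5, 0.2, -0.1]
grip_width: 0.6
finger_force: 26.4
now [432.5 183.1 157.4] theta -7.49 tilt [0.0003 0.0001] | turn z -0.0015 then shift x -405.9 y 129.7 z 139.4 j6 26.0
```

View pics/wrist6.png

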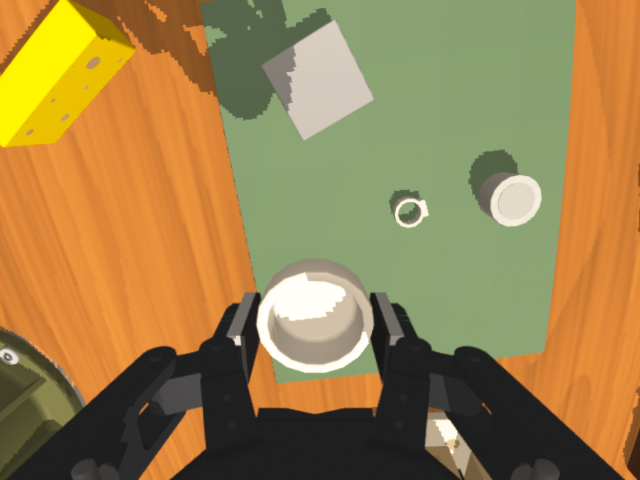

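The dish is held level at (315,315). Carrying it over.

```bash
python3 -m creep '0 0 0 -15 5 0 .45;0 0 0 -30 9.6 0 .45;0 0 0 -40 12.7 0 .45;0 0 0 -40 12.7 0 .45;0 0 0 -40 12.7 0 .45;0 0 0 -40 12.8 0 .45;0 0 0 -40 12.8 0 .45;0 0 0 -40 12.8 0 .45;0 0 0 -40 12.8 0 .45;0 0 0 -38 12.2 0 .45;0 0 0 -28 9 0 .45;0 0 0 -14.9 4.7 0 .45'; python3 -m creep '0 0 0 0 0 15 .45;0 0 0 0 0 15 .45;0 0 0 0 0 0 .45;0 0 0 0 0 0 .45'; python3 p.py 508.9 -236.1 18 -7.4
python3 - <<'E'
from h import *
f=grab_frame("wrist");save(f,"wrist7.png")
E
```

```text
clock: 30.6
eef_pos: [0.508, -0.2381, 0.1557]
eef_rot: [[0.132, 0.991, -0.002], [0.991, -0.132, 0.001], [0.001, -0.002, -1.0]]
contact_force: [-0.4, 0.7, -1.9]
grip_width: 0.597
finger_force: 26.4
clock: 31.0
eef_pos: [0.5084, -0.2357, 0.1272]
eef_rot: [[0.13, 0.992, -0.001], [0.992, -0.13, 0.001], [0.0, -0.001, -1.0]]
contact_force: [-0.5, -0.5, -1.7]
grip_width: 0.598
finger_force: 26.4
now [ 508.4 -235.7  127.2] theta -7.46 tilt [-0.001   0.0006] | turn z -0.001 then shift x -0.4 y 0.5 z 109.2 j6 -21.2
```

View pics/wrist7.png

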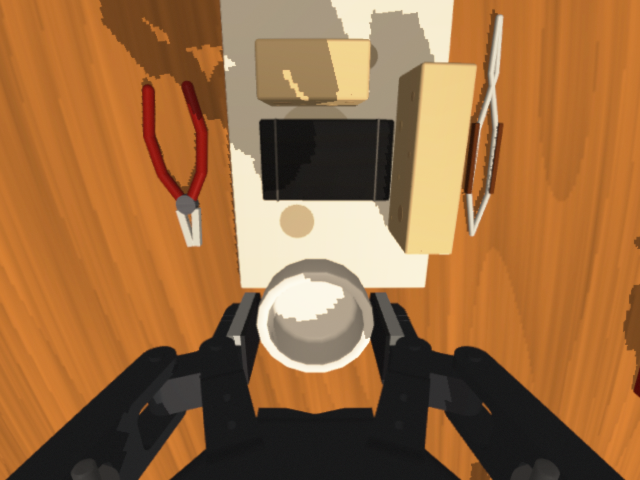

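The bricks and charcoal look square and closely spaced, and the dish is held over the right side. Lowering.

```bash
python3 -m creep '0 0 0 -.4 .5 25 .45;0 0 0 0 0 35 .45;0 0 0 0 0 25 .45;0 0 0 0 0 12 .45;0 0 0 0 0 7 .45;0 0 0 0 0 3.5 .45;0 0 0 0 0 0 .45;0 0 0 0 0 0 .45;0 0 0 0 0 .8 .45;0 0 0 0 0 .6 .45;0 0 0 0 0 0 .45'; python3 p.py 508.9 -236.1 17.7 -7.4
```

```text
clock: 32.15
eef_pos: [0.509, -0.2367, 0.0187]
eef_rot: [[0.13, 0.991, 0.0], [0.991, -0.13, -0.0], [-0.0, 0.0, -1.0]]
contact_force: [0.3, -0.4, -1.5]
grip_width: 0.598
finger_force: 26.4
now [ 509.  -236.7   18.7] theta -7.49 tilt [ 0.0002 -0.0001] | turn z -0.0016 then shift x 0.6 y -0.2 z 1.0 j6 -21.2
```

```bash
python3 -m creep '0 0 0 0 0 .6 .45;0 0 0 0 0 .4 .45;0 0 0 0 0 0 .45'; python3 -m creep '0 0 0 0 0 0 .62;0 0 0 0 0 0 .72;0 0 0 0 0 0 .72;0 0 0 0 0 -10 .72;0 0 0 0 0 -25 .72;0 0 0 0 0 -40 .72;0 0 0 0 0 -45 .72;0 0 0 0 0 -35 .72;0 0 0 0 0 0 .72;0 0 0 0 0 0 .72'; python3 p.py 518.2 182.3 172 10
```

```text
clock: 32.45
eef_pos: [0.509, -0.2367, 0.0179]
eef_rot: [[0.13, 0.991, 0.0], [0.991, -0.13, -0.0], [-0.0, 0.0, -1.0]]
contact_force: [-2.6, -0.0, 3.1]
grip_width: 0.605
finger_force: 26.7
clock: 33.45
eef_pos: [0.509, -0.2367, 0.1734]
eef_rot: [[0.13, 0.991, 0.001], [0.991, -0.13, -0.001], [-0.001, 0.001, -1.0]]
contact_force: [-0.2, -0.8, -0.3]
grip_width: 0.717
finger_force: 0.0
now [ 509.  -236.7  173.4] theta -7.49 tilt [ 0.0014 -0.0007] | turn z -0.3052 then shift x 411.0 y 81.8 z 1.4 j6 -21.2
```

Run:
```python
from m import *
import pickle
f=grab_frame("wrist");save(f,"wrist8.png");pickle.dump(f,open("wrist8.pkl","wb"))
```

```text
(no output)
```

View pics/wrist8.png

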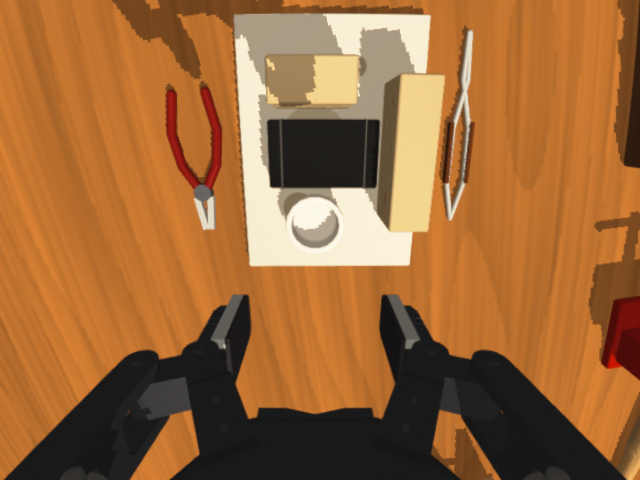

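Run:
```python
from m import *
import pickle
f=pickle.load(open("wrist8.pkl","rb"));im=f["color"].astype(int);R,G,B=im[...,0],im[...,1],im[...,2]
k=np.ones((9,9),np.uint8)
m=((R<75)&(G<60)&roi(f,230,60,420,240)).astype(np.uint8)
rect(f,cv2.morphologyEx(m,cv2.MORPH_CLOSE,k),.040,"charcoal")
```

```text
charcoal centre 523.7 -176.5 size 88.4 53.1 long axis deg -7.4 area px 7130.0
```

All four stand on the board: half brick (312,79), charcoal (323,153), long brick (417,153), dish (314,223). I'll check the board-frame offsets numerically.

```bash
python3 - <<'E'
from m import *
import pickle
f=pickle.load(open("wrist8.pkl","rb"));a=np.radians(-7.4);ex=np.array([np.cos(a),np.sin(a)]);ey=np.array([-ex[1],ex[0]])
b=ray(f,[(235.5,15),(430.5,15.5),(409.5,265),(249.5,266)],.012)[:,:2]*1000;o=b.mean(0);print("board",o,np.linalg.norm(b[1]-b[0]),np.linalg.norm(b[2]-b[1]))
def rel(n,uv,z):
    p=ray(f,uv,z)[:,:2].mean(0)*1000;print(n,p.round(1),"board frame",round((p-o)@ex,1),round((p-o)@ey,1))
rel("half",[(267,55),(357,55),(358,103),(266,103)],.068)
rel("long",[(401,74),(444,76),(428,231),(391,231)],.068)
rel("charc",[(268,120),(379,120),(377,187),(269,187)],.040)
rel("dish",[(314,223)],.036)
E
python3 -m creep '0 0 0 18 -2 0 .72;0 0 0 40 -4.3 0 .72;0 0 0 40 -4.3 0 .72;0 0 0 40 -4.4 0 .72;0 0 0 40 -4.4 0 .72;0 0 0 40 -4.4 0 .72;0 0 0 40 -4.4 0 .72;0 0 0 40 -4.4 0 .72;0 0 0 40 -4.4 0 .72;0 0 0 40 -4.4 0 .72;0 0 0 38.6 -4.1 0 .72'
python3 -m creep '0 0 -.147 0 0 0 .72;0 0 -.147 0 0 0 .72;0 0 -.147 0 0 0 .72;0 0 -.147 0 0 0 .72;0 0 -.147 0 0 0 .72;0 0 -.147 0 0 0 .72;0 0 -.147 0 0 0 .72;0 0 -.147 0 0 0 .72;0 0 -.147 0 0 0 .72;0 0 -.147 0 0 0 .72;0 0 -.147 0 0 0 .72;0 0 -.147 0 0 0 .72'
python3 -m creep '0 0 -.112 0 0 50 .65;0 0 0 0 0 20 .65;0 0 0 0 0 0 .65;0 0 0 0 0 0 .65'
python3 p.py 518.2 182.3 4 100
python3 - <<'E'
from m import *
import pickle
f=grab_frame("wrist");save(f,"wrist9.png");pickle.dump(f,open("wrist9.pkl","wb"))
im=f["color"].astype(int);R,G,B=im[...,0],im[...,1],im[...,2]
rm=(abs(R-G)<22)&(R>165)&roi(f,270,150,365,290)
rect(f,rm,.013,"ring")
E
```

```text
board [ 531.7828 -177.9219] 157.34579701729865 217.9129804857582
half [ 522.  -123.3] board frame -16.7 52.9
long [ 590.6 -185.4] board frame 59.3 0.1
charc [ 524.  -176.5] board frame -7.9 0.4
dish [ 508.8 -233.9] board frame -15.5 -58.4
clock: 34.6
eef_pos: [0.5168, 0.1847, 0.1715]
eef_rot: [[0.13, 0.992, -0.002], [0.992, -0.13, -0.0], [-0.001, -0.002, -1.0]]
contact_force: [0.4, -1.0, 0.6]
grip_width: 0.722
finger_force: 0.0
clock: 35.8
eef_pos: [0.5171, 0.1829, 0.1713]
eef_rot: [[-0.998, -0.069, -0.002], [-0.069, 0.998, -0.001], [0.002, -0.0, -1.0]]
contact_force: [0.2, -0.1, 0.1]
grip_width: 0.719
finger_force: 0.0
clock: 36.2
eef_pos: [0.5178, 0.1828, 0.1027]
eef_rot: [[-0.985, -0.173, -0.001], [-0.173, 0.985, -0.0], [0.001, -0.0, -1.0]]
contact_force: [-0.1, -0.2, 0.5]
grip_width: 0.649
finger_force: 0.0
now [517.8 182.8 102.7] theta 99.99 tilt [-0.0008 -0.0002] | turn z -0.0002 then shift x -0.3 y -0.5 z 98.7 j6 -84.4
ring centre 518.7 182.3 size 29.9 26.7 long axis deg 10.0 area px 1062.5
```

View pics/wrist9.png

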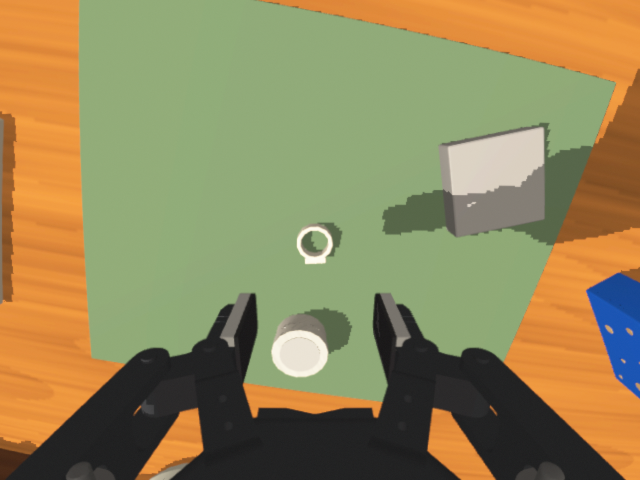

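The ring is at (315,243), centred and square between the fingers. Descend and grip.

```bash
python3 -m creep '0 0 0 -.3 -.5 25 .65;0 0 0 0 0 35 .65;0 0 0 0 0 20 .65;0 0 0 0 0 11 .65;0 0 0 0 0 5 .65;0 0 0 0 0 2 .65;0 0 0 0 0 0 .65;0 0 0 0 0 0 .25;0 0 0 0 0 0 .25;0 0 0 0 0 0 .25;0 0 0 0 0 0 .25;0 0 0 0 0 0 .25' 25; python3 p.py 518.2 182.3 4 100
python3 -m creep '0 0 0 0 0 0 .25;0 0 0 0 0 -4 .25;0 0 0 0 0 -15 .25;0 0 0 0 0 -30 .25;0 0 0 0 0 -40 .25;0 0 0 0 0 -40 .25;0 0 0.15 0 0 -20 .25;0 0 .154 0 0 0 .25;0 0 0 0 0 0 .25'; python3 p.py 523.8 -176.5 150 82.6
```

```text
clock: 37.45
eef_pos: [0.5189, 0.182, 0.0054]
eef_rot: [[-0.985, -0.174, 0.001], [-0.174, 0.985, 0.0], [-0.001, 0.0, -1.0]]
contact_force: [-2.2, -1.0, 6.5]
grip_width: 0.294
finger_force: 24.3
now [518.9 182.    5.4] theta 100.0 tilt [0.001  0.0003] | turn z 0.0 then shift x 0.6 y 0.5 z 1.4 j6 -84.5
now [518.9 182.    5.4] theta 100.0 tilt [0.001  0.0003] | turn z 0.3037 then shift x -51.0 y -354.8 z -144.6 j6 -84.5refused, turn out of range in row 8
```

```bash
python3 -m creep '0 0 0 0 0 0 .25;0 0 0 0 0 -4 .25;0 0 0 0 0 -15 .25;0 0 0 0 0 -30 .25;0 0 0 0 0 -40 .25;0 0 0 0 0 -40 .25;0 0 0.1 0 0 -20 .25;0 0 .1 0 0 0 .25;0 0 .1037 0 0 0 .25;0 0 0 0 0 0 .25;0 0 0 0 0 0 .25'; python3 p.py 523.8 -176.5 150 82.6
python3 - <<'E'
from h import *
f=grab_frame("wrist");cv2.imwrite("pics/w10.png",cv2.resize(f["color"][220:420,180:450,::-1],None,fx=2.5,fy=2.5,interpolation=cv2.INTER_CUBIC))
E
```

```text
clock: 38.55
eef_pos: [0.5185, 0.1819, 0.1542]
eef_rot: [[-0.992, 0.126, 0.001], [0.126, 0.992, 0.0], [-0.0, 0.0, -1.0]]
contact_force: [-0.2, 0.0, -1.2]
grip_width: 0.292
finger_force: 24.7
now [518.5 181.9 154.2] theta 82.77 tilt [0.0005 0.0002] | turn z 0.003 then shift x -51.4 y -354.7 z 4.2 j6 -67.3
```

View pics/w10.png

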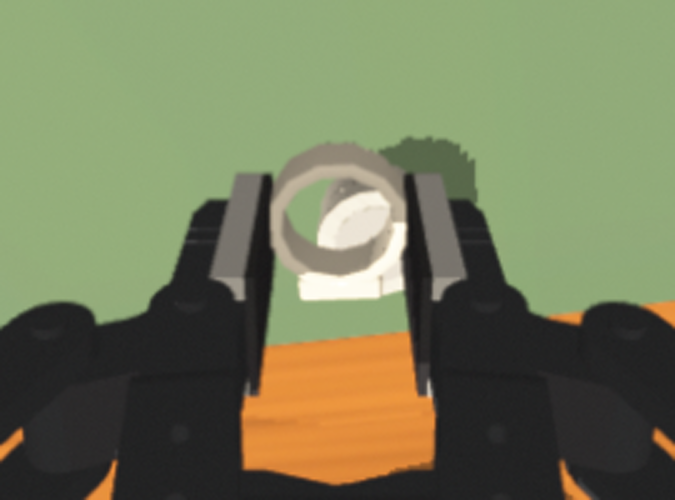

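The ring is held flat and level. Carry it to the charcoal.

```bash
python3 -m creep '0 0 .003 -3 -18 0 .25;0 0 0 -6 -38 0 .25;0 0 0 -6 -43 0 .25;0 0 0 -6 -43 0 .25;0 0 0 -6 -43 0 .25;0 0 0 -6 -43 0 .25;0 0 0 -6 -43 0 .25;0 0 0 -6 -41 0 .25;0 0 0 -5 -28 0 .25;0 0 0 -2 -14.7 0 .25;0 0 0 0 0 0 .25;0 0 0 0 0 0 .25'; python3 p.py 524.5 -176.6 42.5 82.6
```

```text
clock: 39.8
eef_pos: [0.5233, -0.1759, 0.1535]
eef_rot: [[-0.991, 0.131, -0.0], [0.131, 0.991, 0.0], [0.0, 0.0, -1.0]]
contact_force: [-0.7, 0.6, -0.3]
grip_width: 0.291
finger_force: 24.7
now [ 523.3 -175.9  153.5] theta 82.48 tilt [-0.0003  0.0004] | turn z -0.0021 then shift x -1.2 y -0.6 z 111.0 j6 -104.9
```

```bash
python3 -m creep '0 0 -.002 -1.2 -.6 25 .25;0 0 0 0 0 40 .25;0 0 0 0 0 25 .25;0 0 0 0 0 12 .25;0 0 0 0 0 5 .25;0 0 0 0 0 2 .25;0 0 0 0 0 0 .25;0 0 0 0 0 0 .25;0 0 0 0 0 0 .25'; python3 p.py 524.5 -176.6 42.5 82.6
python3 - <<'E'
from h import *
f=grab_frame("wrist");cv2.imwrite("pics/w11.png",f["color"][:,:,::-1])
E
```

```text
clock: 40.7
eef_pos: [0.5248, -0.1775, 0.0454]
eef_rot: [[-0.992, 0.13, 0.001], [0.13, 0.992, -0.0], [-0.001, -0.0, -1.0]]
contact_force: [-0.8, -0.6, -0.6]
grip_width: 0.292
finger_force: 24.7
now [ 524.8 -177.5   45.4] theta 82.54 tilt [ 0.0012 -0.0005] | turn z -0.001 then shift x 0.4 y 0.8 z 2.9 j6 -105.0
```

View pics/w11.png

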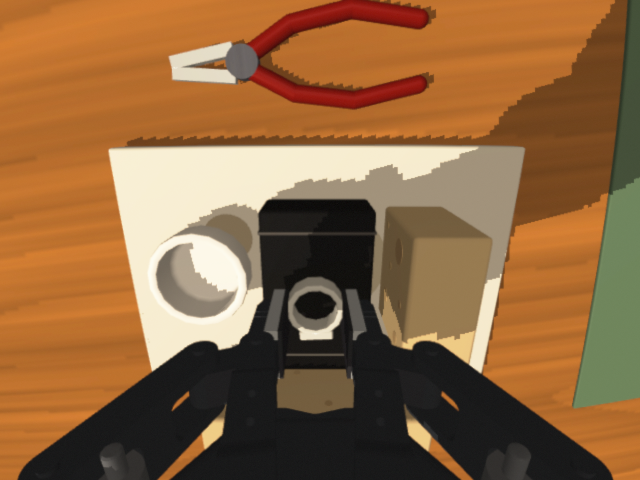

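The ring is just above the charcoal's middle at (316,303), and the dish and half brick are clear of the fingers. Setting it down.

```bash
python3 -m creep '0 0 0 0 .5 1 .25;0 0 0 0 0 1 .25;0 0 0 0 0 .7 .25;0 0 0 0 0 0 .25;0 0 0 0 0 0 .25'; python3 -m creep '0 0 0 0 0 0 .3;0 0 0 0 0 0 .33;0 0 0 0 0 0 .40;0 0 0 0 0 0 .40;0 0 0 0 0 -5 .40;0 0 0 0 0 -15 .40;0 0 0 0 0 -30 .40;0 0 0 0 0 -40 .40;0 0 0 0 0 -40 .40;0 0 0 0 0 0 .4;0 0 0 0 0 0 .4'
python3 - <<'E'
from m import *
import pickle
f=grab_frame("wrist");save(f,"w12.png");pickle.dump(f,open("w12.pkl","wb"))
E
```

```text
clock: 41.25
eef_pos: [0.5246, -0.1769, 0.0424]
eef_rot: [[-0.992, 0.13, 0.0], [0.13, 0.992, -0.0], [-0.0, -0.0, -1.0]]
contact_force: [-2.3, 1.5, 8.0]
grip_width: 0.291
finger_force: 25.4
clock: 42.35
eef_pos: [0.5248, -0.1769, 0.1734]
eef_rot: [[-0.992, 0.13, 0.002], [0.13, 0.992, -0.001], [-0.002, -0.001, -1.0]]
contact_force: [0.7, -0.1, -1.1]
grip_width: 0.397
finger_force: 0.0
```

View pics/w12.png

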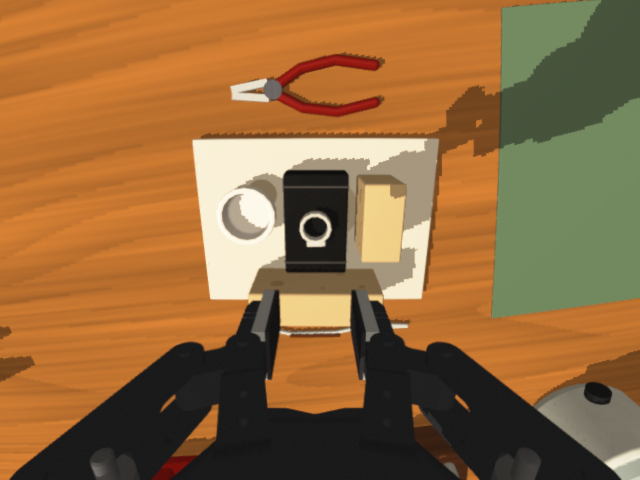

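The ring lies flat at (315,229) on the charcoal's middle, everything stands in place, and the arm is clear. Handing in.

```bash
python3 -c "
from bench import ticket
print(ticket.sign_off())"
```

```text
the job is handed in; nothing more can be done
None
```

The soldering corner is built and handed in at about 42 s of the 138 s allowed: both bricks, the charcoal and the dish stand in place, with the ring laid last, flat on the charcoal's middle; the sign-off returned no verdict.

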